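Shut off and vent the red air line

TASK

Isolate the air to the red line: turn the black inner bar handle of the red-ringed valve clockwise (seen from above) until you feel it bite on its seat, then nip it up about ten degrees further and no more than that, without shifting the red outer ring around it. Then press that block's yellow vent button fully down for a moment to dump the line, and leave everything else on the bench as it is, the blue valve included.

Things in the scene. Friction and masses are not known exactly. Their poses are not given: they have to be found in the camera images.
- red_block: aluminium air-valve block of the red line, 100 (x) by 190 (y) by 50 mm high, bolted down; origin at the centre of its underside, z up. On its top: the concentric valve knobs on the axis x = 0, y = -40 mm, and the vent button at x = 0, y = +60 mm. Its position and yaw vary; it does not move
- red_handle (a point): the inner knob of the red valve, a black bar handle 44 mm long, 14 mm thick, 20 mm tall, white line at one end. This point is on its vertical turning axis at the centre of the bar's top, 97 mm above the bench; x along the bar to the white-lined end, y across it. The bar's underside is 4 mm above the outer knob's top face (on a 26 mm stem): keep fingertips above that face
- red_handle_end (a point): white-lined end of the red bar handle, on its top, 20 mm from the axis. The handle turns under 0.05 N m; 6 to 75 degrees clockwise from its start (varies, cannot be seen) it bites on its soft seat (inside: parts red_seat, red_trim), then yields under about 0.35 to 0.55 N m (some 40 % less is felt when standing still) and stays where left. Grip it at 40 to 60 N
- red_ring_mark (a point): white mark on the top face of the red outer knob: a knurled red ring 68 mm in diameter and 20 mm high, top face 73 mm above the bench, concentric with and below the bar handle. This point is 30 mm from the axis. It turns very easily (0.02 N m), either way
- red_vent (a joint): the yellow vent button of the red block, 28 mm in diameter, black 44 mm housing; 0 = up, 0.006 m = fully down, which takes 5 N; it springs back
- red_vent_top (a point): centre of the yellow button's top when up, 68 mm above the bench; it goes down with the button
- blue_block: aluminium air-valve block of the blue line, 100 (x) by 190 (y) by 50 mm high, bolted down; origin at the centre of its underside, z up. On its top: the concentric valve knobs on the axis x = 0, y = -40 mm, and the vent button at x = 0, y = +60 mm. Its position and yaw vary; it does not move
- blue_handle (a point): the inner knob of the blue valve, a black bar handle 44 mm long, 14 mm thick, 20 mm tall, white line at one end. This point is on its vertical turning axis at the centre of the bar's top, 97 mm above the bench; x along the bar to the white-lined end, y across it. The bar's underside is 4 mm above the outer knob's top face (on a 26 mm stem): keep fingertips above that face
- blue_handle_end (a point): white-lined end of the blue bar handle, on its top, 20 mm from the axis. The handle turns under 0.05 N m; 6 to 75 degrees clockwise from its start (varies, cannot be seen) it bites on its soft seat (inside: parts blue_seat, blue_trim), then yields under about 0.35 to 0.55 N m (some 40 % less is felt when standing still) and stays where left. Grip it at 40 to 60 N
- blue_ring_mark (a point): white mark on the top face of the blue outer knob: a knurled blue ring 68 mm in diameter and 20 mm high, top face 73 mm above the bench, concentric with and below the bar handle. This point is 30 mm from the axis. It turns very easily (0.02 N m), either way
- blue_vent (a joint): the yellow vent button of the blue block, 28 mm in diameter, black 44 mm housing; 0 = up, 0.006 m = fully down, which takes 5 N; it springs back
- blue_vent_top (a point): centre of the yellow button's top when up, 68 mm above the bench; it goes down with the button
- pipe_wrench: red pipe wrench, 340 mm long, lying at the right; origin in its middle, on the bench
- hammer: hammer lying at the left; origin on the bench under it
- grease_can: yellow can, 66 mm in diameter, 100 mm high; origin under its centre
- jaw_a: serrated steel wrench jaw, 40 by 18 by 16 mm, loose on the bench; origin under its centre
- jaw_b: another such jaw
Not all that is in view belongs to the job. Leave any brown look-alike of the red_block alone.

How it is judged:
On the way, in this order (a step that is already met when the one before it is completed fails the run):
1. the red inner handle is on its seat and nipped up 5 to 16 degrees past the bite (distance of red_seat_c0 from where it was at the start of the episode between 0.00261 and 0.00837 m and y of red_trim_c0 in the frame of red_inner above -0.0035 m), for 0.2 s.
2. the red vent button is pressed fully down (over 5 mm of 6) (value of joint red_vent above 0.005 m), for 0.1 s.
At the end, for the whole second after the job is handed in: the red inner handle stands against its seat, 5 to 16 degrees past the bite, the red outer ring's mark is within 3 mm of where it was, and the vent button is up again (all of step 1 and value of joint red_vent below 0.001 m and distance of red_ring_mark from where it was at the start of the episode below 0.003 m); the robot touches nothing.
It fails at once if the red outer ring turned (its mark moved over 3 mm, about 6 degrees) (distance of red_ring_mark from where it was at the start of the episode above 0.003 m).
It fails at once if the red seat crushed: handle forced over 16 degrees past the bite (distance of red_seat_c0 from where it was at the start of the episode above 0.00837 m).
It fails at once if the blue valve's ring disturbed, or its vent button pressed (distance of blue_ring_mark from where it was at the start of the episode above 0.003 m or value of joint blue_vent above 0.003 m).
It fails at once if the blue valve's handle turned (its end moved over 4 mm) (distance of blue_handle_end from where it was at the start of the episode above 0.004 m).
It fails at once if a bystander moved more than 20 mm (distance of any of pipe_wrench, hammer, grease_can, jaw_a, jaw_b from where it was at the start of the episode above 0.02 m).
It also fails if it takes over 64 s, if anything falls off the work surface, if the arm or the gripper's body presses on something with over 40 N, if the wrist force passes 120 N, or if a joint passes its speed limit or range.

ROBOT

A 6-joint arm with a two-finger parallel gripper is mounted at the origin on the work surface. World frame = base frame: x ahead of the robot, y to its left, z up, the work surface at z = 0. Lengths are in m, angles in rad, forces in N, time in s.
With the tool pointing down it reaches from about 0.15 to 0.775 m from the base axis. Payload 6.1 kg.
Tool frame: the origin (TCP) lies between the finger pads; the fingertips stand 8 mm ahead of it and the grasp point (between the pads) lies 11 mm behind it; z points along the fingers, y is the line along which they close (so a half turn about z gives the same grasp; the last joint's range is limited). The gripper opens to 85 mm and grips with 20 to 120 N. Pads are 22 mm wide; open, the fingers measure 114 mm over their backs; the gripper's body (76 mm by 85 mm) begins 54 mm behind the grasp point. The pads swing forward as they close: fully open they stand 13 mm farther back than shut.
Start: joints at [1.102, 0.126, -0.04, 1.405, 0, 1.571], TCP at [0.237, 0.468, 0.239] pointing down, gripper open.
Joint ranges: [-2.72, 2.72], [-0.95, 1.95], [-1.27, 1.35], [-1.78, 2.02], [-1.46, 1.47], [-3.14, 3.14]. Speed limits (rad/s): [2.39, 2.39, 3.01, 3.14, 3.14, 3.14].

INTERFACE

Orientations are given as a unit quaternion [w, x, y, z].
In Python, from workcell import arm gives the robot as it stands. The module is installed in compiled form; this text tells all that it offers. Calls block until the motion is done:
- arm.move_pose(position, orientation): joint-space move of the TCP to a pose.
- arm.servo_line(position, feed=0.15, attitude=None): straight line of the TCP; attitude=None keeps the orientation; feed is the mean speed in m/s.
- arm.move_j(angles): joint-space move.
- arm.gripper_open() and arm.close(strength=None): open the fingers fully, or close them until they stop; strength is the grip in N (None keeps the last).
- arm.sleep(seconds).
- arm.solve_ik(position, orientation): joint angles nearest the present ones, or None.
- arm.sense(): the state.
- arm.read_camera(name): name is "scene" or "top"; returns the picture (420x560x3 uint8, red, green, blue); there is no depth.
- arm.calibration(name): a dict with "vertical_fov" (degrees; the focal length in pixels is half the picture's height over the tangent of half this angle, whatever the lens; pixels are square), "cx", "cy" (the principal point, pixels), "R" (3x3) and "t" (3): a world point X has camera coordinates R X + t. Camera axes: x right, y down, z forward; pixel columns grow to the right and rows downward; lengths in m; the calibration is good to about 2 mm. A picture is of the moment at which its call begins. calibration takes no time and is no camera call.
A pose or a line that the arm cannot do raises arm.IKError and nothing moves.
- arm.hand_in(): hands the job in; it is judged then, once.
The state is a dict: "time_s": time; "qpos": joint angles; "joint_vel": joint speeds; "joint_torque": joint torques, N m; "ee_pos": TCP position; "tcp_rot": TCP orientation; "wrist_force": force on the tool from outside, world axes, zero at the start; "torque": the same for the moment, N m; "finger_gap": opening from 0.0 (shut) to 1.0 (fully open); "finger_force": force on a finger pad.
Only numpy, scipy, OpenCV 4.12 (cv2) and the standard library are available. Lean on these libraries where they do the work, as an engineer would, in place of code of your own. Each camera call takes 0.05 s, during which the arm holds its last target. There are 200 camera calls.

## Working session

There is one attempt and no reset: what is moved stays moved. The work goes in short steps, each a Python script; the robot and the scene stay as the last script left them, time stands still between calls to the robot, and variables do not carry over. Pictures are saved under pics/ and viewed, at most 10 in all, crops included, and the job is handed in when it is done.

```bash
mkdir -p pics
python3 - <<'E'
from workcell import arm
import cv2,numpy as np
for n in("scene","top"):
    im=arm.read_camera(n); cv2.imwrite(f"pics/{n}0.png",im[:,:,::-1]); c=arm.calibration(n); print(n,c)
print(arm.sense())
E
```

```text
scene {'vertical_fov': 52.457017284380434, 'cx': 276.48237605268685, 'cy': 215.28448984752566, 'R': array([[ 0.54043095,  0.84137282, -0.00511492],
       [ 0.61275785, -0.39773832, -0.68288509],
       [-0.57659535,  0.36591803, -0.7305079 ]]), 't': array([-0.22087083, -0.20966346,  1.54211449])}
top {'vertical_fov': 56.401293529161464, 'cx': 276.868650316379, 'cy': 207.55662819153622, 'R': array([[ 0.0013932 , -0.99991735,  0.01278078],
       [-0.98457642, -0.0036076 , -0.17491789],
       [ 0.17494954, -0.01233996, -0.98450007]]), 't': array([-0.00846889,  0.45480078,  1.34101081])}
{'time_s': 0.1, 'qpos': array([ 1.10199893e+00,  1.26342466e-01, -4.05143388e-02,  1.40538792e+00,
        1.94880706e-05,  1.57080229e+00]), 'joint_vel': array([-0.00113078, -0.00327197,  0.00274773,  0.0008529 ,  0.00144241,
        0.00099766]), 'joint_torque': array([-2.84460948e-04, -4.36908853e+01,  3.53604126e+01,  1.37801378e-02,
        1.17742479e-04, -1.48654055e-05]), 'ee_pos': array([0.2370376 , 0.4680463 , 0.23859102]), 'tcp_rot': array([-1.77676016e-04,  2.32261014e-01,  9.72653225e-01, -7.02130062e-04]), 'wrist_force': array([ 1.01028134, -0.30146827,  0.07804678]), 'torque': array([-0.01275442, -0.01865593,  0.018081  ]), 'finger_force': 0.0, 'finger_gap': 0.9990834305675567}
```

View pics/scene0.png

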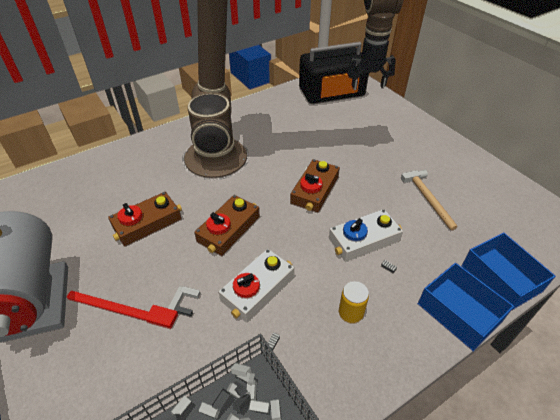

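View pics/top0.png

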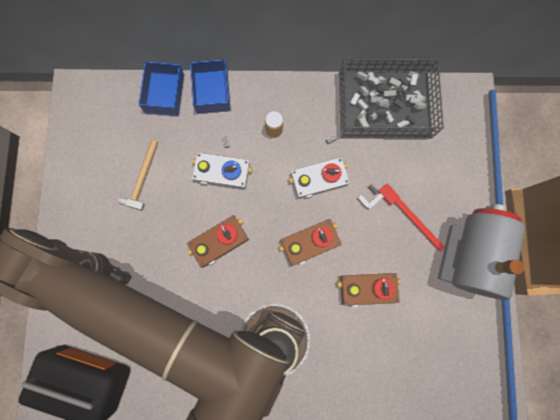

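Four red-ringed valves appear in the top view: (332,172) on a bare aluminium block, and (226,233), (322,237) and (386,289) on brown blocks. The aluminium one at (332,172), which is (246,285) in the scene view, fits because the red block is aluminium and the brown ones are look-alikes. I'll confirm this in an enlarged crop and measure it.

```bash
cat > h.py <<'E'
import cv2,numpy as np
from scipy.spatial.transform import Rotation as Rn
from workcell import arm
def cam(n):
    c=arm.calibration(n); f=210/np.tan(np.radians(c["vertical_fov"]/2)); return f,c["cx"],c["cy"],c["R"],c["t"]
def ray(n,uv):
    f,cx,cy,R,t=cam(n); d=R.T@np.array([(uv[0]-cx)/f,(uv[1]-cy)/f,1]); return -R.T@t,d
def plane(n,uv,z):
    o,d=ray(n,uv); return o+d*(z-o[2])/d[2]
def tri(a,b):
    (o1,d1),(o2,d2)=ray("scene",a),ray("top",b)
    s=np.linalg.lstsq(np.c_[d1,-d2],o2-o1,rcond=None)[0]
    p,q=o1+s[0]*d1,o2+s[1]*d2; return (p+q)/2,np.linalg.norm(p-q)
def proj(n,X):
    f,cx,cy,R,t=cam(n); c=R@X+t; return np.array([f*c[0]/c[2]+cx,f*c[1]/c[2]+cy])
def blobs(im,win,kind):
    x0,y0,x1,y1=win; hsv=cv2.cvtColor(im,cv2.COLOR_RGB2HSV)
    H,S,V=[hsv[:,:,i].astype(int) for i in range(3)]
    m={"red":((H<6)|(H>174))&(S>170)&(V>110),"yel":(H>22)&(H<35)&(S>140)&(V>90),"blk":(V<60)}[kind]
    k=np.zeros(m.shape,np.uint8); k[y0:y1,x0:x1]=m[y0:y1,x0:x1]
    n,l,s,c=cv2.connectedComponentsWithStats(k); return sorted([(int(s[i,4]),c[i].round(2),s[i,:4].tolist()) for i in range(1,n)],key=lambda r:-r[0])[:4],k
E
python3 - <<'E'
from h import *
W={"scene":(210,240,305,320),"top":(285,150,355,200)}
R={}
outs=[]
for n in W:
    im=arm.read_camera(n)
    for k in("red","yel","blk"):
        R[n,k],_=blobs(im,W[n],k); print(n,k,R[n,k])
    x0,y0,x1,y1=W[n]; outs.append(cv2.resize(im[y0:y1,x0:x1],(560,int(560*(y1-y0)/(x1-x0))),interpolation=cv2.INTER_CUBIC)[:,:,::-1][:300 if 0 else None])
    cv2.imwrite(f"pics/crop_{n}.png",outs[-1])
h=max(o.shape[0] for o in outs); outs=[cv2.resize(o,(395,int(o.shape[0]*395/560))) for o in outs]
h=max(o.shape[0] for o in outs); cv2.imwrite("pics/crop.png",np.hstack([cv2.copyMakeBorder(o,0,h-o.shape[0],0,5,0) for o in outs]))
for k in("red","yel"): print(k,tri(R["scene",k][0][1],R["top",k][0][1]))
E
```

```text
scene red [(324, array([245.22, 287.47]), [233, 273, 26, 25]), (11, array([254.45, 277.09]), [253, 275, 4, 5])]
scene yel [(82, array([272.  , 260.77]), [267, 256, 11, 10])]
scene blk [(112, array([246.19, 280.49]), [238, 274, 16, 13]), (86, array([226.72, 245.66]), [221, 240, 15, 15]), (70, array([272.09, 265.37]), [265, 259, 15, 11]), (4, array([215.75, 251.  ]), [215, 250, 2, 3])]
top red [(2, array([326.5, 166.5]), [326, 166, 2, 2]), (2, array([336.5, 167. ]), [336, 167, 2, 1]), (1, array([329., 165.]), [329, 165, 1, 1]), (1, array([332., 165.]), [332, 165, 1, 1])]
top yel [(42, array([304.07, 179.19]), [301, 176, 7, 7]), (1, array([291., 180.]), [291, 180, 1, 1])]
top blk []
red (array([ 0.59078893, -0.19400801,  0.07075566]), np.float64(0.027925029179393643))
yel (array([ 0.55018141, -0.10313852,  0.06931049]), np.float64(0.0025783901971232377))
```

View pics/crop.png

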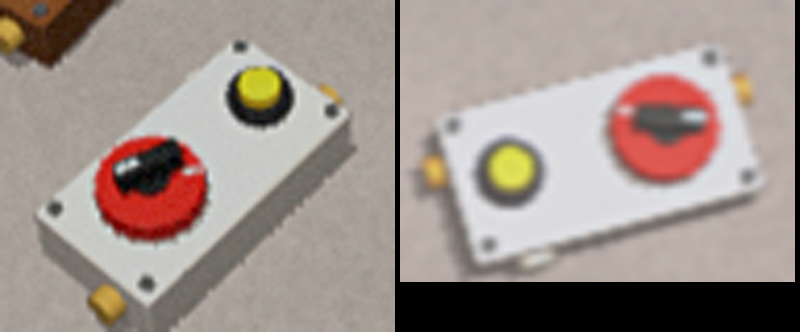

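The crop shows bare aluminium under the red ring, so the target is confirmed. The bar lies nearly horizontal in the top view, with its white end to the right (towards -y). Next I'll refine the axis and bar angle.

```bash
cat >> h.py <<'E'
def meas(n,win):
    im=arm.read_camera(n); x0,y0,x1,y1=win; s=8
    up=cv2.resize(im[y0:y1,x0:x1],None,fx=s,fy=s,interpolation=cv2.INTER_CUBIC)
    hsv=cv2.cvtColor(up,cv2.COLOR_RGB2HSV); H,S,V=[hsv[:,:,i].astype(int) for i in range(3)]
    red=((H<10)|(H>170))&(S>120); yel=(H>20)&(H<36)&(S>110)&(V>80); drk=(V<125)&(S<110)
    def big(m):
        c=max(cv2.findContours(m.astype(np.uint8),cv2.RETR_EXTERNAL,cv2.CHAIN_APPROX_NONE)[0],key=cv2.contourArea); return c
    tf=lambda p:(np.asarray(p,float)+.5)/s-.5+[x0,y0]
    hull=cv2.convexHull(big(red)); yh=cv2.convexHull(big(yel))
    k=np.zeros(red.shape,np.uint8); cv2.fillConvexPoly(k,hull,1); d=big(drk&(k>0))
    cen=lambda c:tf([cv2.moments(c)["m10"]/cv2.moments(c)["m00"],cv2.moments(c)["m01"]/cv2.moments(c)["m00"]])
    return dict(red=cen(hull),redbox=cv2.boundingRect(hull),yel=cen(yh),drk=cen(d),drkc=tf(d[:,0]),im=up,hull=tf(hull[:,0]))
E
python3 - <<'E'
from h import *
s=meas("scene",(228,245,290,310)); t=meas("top",(285,150,355,200))
print("yel",tri(s["yel"],t["yel"])); print("red",tri(s["red"],t["red"]),plane("top",t["red"],.071),plane("scene",s["red"],.068))
# ring extent in plane .073 
P=np.array([plane("top",p,.073)[:2] for p in t["hull"]]).astype(np.float32); print("ring circ top",cv2.minEnclosingCircle(P))
P=np.array([plane("scene",p,.073)[:2] for p in s["hull"]]).astype(np.float32); print("scene",cv2.minEnclosingCircle(P))
for n,m in(("top",t),("scene",s)):
    D=np.array([plane(n,p,.097)[:2] for p in m["drkc"]]).astype(np.float32); print(n,"bar rect",cv2.minAreaRect(D))
# whole bar incl white: profile in top along rows
a=cv2.resize(t["im"][:,:],None,fx=1,fy=1)
c=lambda m,x,w:cv2.resize(m["im"],None,fx=1,fy=1)
cv2.imwrite("pics/up.png",np.hstack([cv2.resize(t["im"][40:300,260:520],(400,400)),cv2.resize(s["im"][190:390,20:260],(400,400*200//240)) if 0 else cv2.resize(s["im"][190:400,30:240],(400,400))])[:,:,::-1])
E
```

```text
yel (array([ 0.54971423, -0.10340692,  0.06908302]), np.float64(0.002098508336287071))
red (array([ 0.57011605, -0.19885347,  0.05728193]), np.float64(0.002334541227921936)) [ 0.56595622 -0.19775789  0.071     ] [ 0.57721783 -0.20087715  0.068     ]
ring circ top ((0.574650764465332, -0.19773630797863007), 0.03293042257428169)
scene ((0.5796355605125427, -0.20225632190704346), 0.037960149347782135)
top bar rect ((0.5681316256523132, -0.19622647762298584), (0.01686590537428856, 0.04088985547423363), 0.2835432291030884)
scene bar rect ((0.5836954712867737, -0.2012493759393692), (0.04314146563410759, 0.029714614152908325), 85.8942642211914)
```

View pics/up.png

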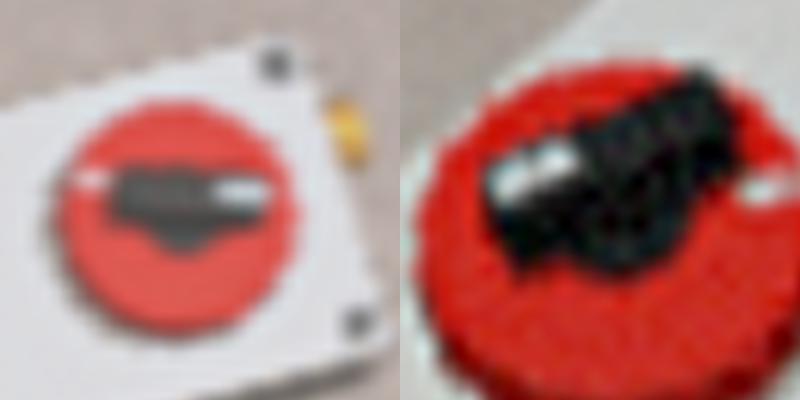

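The left half (top view) shows the bar's top face centred near (190,194) in the crop, at a slight tilt with its white end at (270,202). The right half (scene view) shows it centred near (210,137), with its white end at (98,187). I'll triangulate these, check IK for the whole sweep, and move above the valve.

```bash
cat >> h.py <<'E'
def down(psi): # tool down, tool y at world yaw psi
    y=np.array([np.cos(psi),np.sin(psi),0]); z=np.array([0,0,-1.]); x=np.cross(y,z)
    q=Rn.from_matrix(np.c_[x,y,z]).as_quat(); return np.r_[q[3],q[:3]]
E
python3 - <<'E'
from h import *
T=lambda x,y:np.array([317.1+x/12.31,154.6+y/12.31]); S=lambda x,y:np.array([231.3+x/15.24,268.3+y/15.24])
for nm,s,t in(("c",(210,137),(190,194)),("white",(98,187),(270,202)),("black",(322,87),(110,187))):
    print(nm,tri(S(*s),T(*t)),plane("top",T(*t),.097)[:2],plane("scene",S(*s),.097)[:2])
print("ringmark",plane("top",T(93,179),.073)[:2],plane("scene",S(365,190),.073)[:2])
p=[.5755,-.1995,.20]
for a in (-4,176):
    for d in (0,-45,-90,-100):
        q=arm.solve_ik([.5755,-.1995,.0865],down(np.radians(a+d))); print(a,d,None if q is None else np.round(q,3))
E
```

```text
c (array([ 0.57501936, -0.19872701,  0.09757984]), np.float64(0.001524717764958649)) [ 0.57551715 -0.1981353 ] [ 0.57430133 -0.19923277]
white (array([ 0.57324977, -0.22003299,  0.09780473]), np.float64(0.0007243433743535809)) [ 0.57331578 -0.22050213] [ 0.57290537 -0.21949164]
black (array([ 0.57660635, -0.17725644,  0.09718861]), np.float64(0.0034162698095475032)) [ 0.57742975 -0.17575889] [ 0.5757148  -0.17871986]
ringmark [ 0.58647139 -0.17437104] [ 0.582467   -0.17562829]
-4 0 [-0.334  0.322 -0.129  1.119  0.     1.307]
-4 -45 [-0.334  0.322 -0.129  1.119  0.     2.092]
-4 -90 [-0.334  0.322 -0.129  1.119  0.     2.878]
-4 -100 [-0.334  0.322 -0.129  1.119  0.     3.052]
176 0 [-0.334  0.322 -0.129  1.119  0.    -1.835]
176 -45 [-0.334  0.322 -0.129  1.119  0.    -1.049]
176 -90 [-0.334  0.322 -0.129  1.119  0.    -0.264]
176 -100 [-0.334  0.322 -0.129  1.119  0.    -0.089]
```

Run:
```python
from h import *
o=down(np.radians(175.5)); x,y=.575,-.199
def p(l):
    s=arm.sense(); print(l,round(s["time_s"],2),s["ee_pos"].round(4),s["wrist_force"].round(2),s["torque"].round(3),round(s["finger_gap"],3),round(s["finger_force"],1),s["qpos"][5].round(3))
arm.move_pose([x,y,.2],o); p("above")
arm.servo_line([x,y,.0868],feed=.12); p("down")
arm.close(20); arm.sleep(.2); p("closed")
```

```text
above 3.15 [ 0.5752 -0.1985  0.2001] [0.83 0.09 0.64] [-0.014 -0.033  0.024] 1.0 0.0 -1.825
down 4.24 [ 0.5755 -0.1992  0.0877] [-0.04 -0.27  0.68] [-0.024 -0.001 -0.025] 1.001 0.0 -1.825
closed 5.09 [ 0.5753 -0.1991  0.087 ] [0.98 0.02 1.64] [-0.019 -0.223  0.047] 0.156 24.1 -1.825
```

Run:
```python
from h import *
arm.close(50); arm.sleep(.2)
q=np.array(arm.solve_ik([.575,-.199,.0868],down(np.radians(175.5)))); print(q.round(3))
q0=q[5]; L=[]
def rec():
    s=arm.sense(); L.append((round(s["time_s"],2),round(np.degrees(q[5]-q0),1),round(np.degrees(s["qpos"][5]-q0),2),*s["torque"].round(3)[[2]],s["joint_torque"][5].round(3),*s["wrist_force"].round(1))); return s
rec()
for i in range(50):
    q[5]+=np.radians(1.5); arm.move_j(q); s=rec()
    if i>1 and abs(L[-1][3]-L[0][3])>.15: break
    if L[-1][0]>40: break
arm.sleep(.2); s=rec(); print(s["finger_gap"],s["ee_pos"])
for l in L: print(*l)
```

```text
[-0.333  0.321 -0.131  1.119  0.    -1.825]
0.14576969761179312 [ 0.57570471 -0.19922967  0.08708142]
5.51 0.0 -0.0 0.035 0.044 0.7 -0.4 3.2
5.76 1.5 1.48 -0.032 0.002 1.6 0.7 4.2
6.01 3.0 2.96 -0.028 -0.001 1.9 0.1 4.7
6.26 4.5 4.45 -0.006 -0.001 2.5 -1.1 5.4
6.51 6.0 5.95 -0.077 -0.011 3.0 0.2 4.6
6.76 7.5 7.45 -0.036 -0.017 3.0 -0.4 4.7
7.01 9.0 8.94 -0.058 -0.014 3.1 -0.7 5.1
7.26 10.5 10.44 -0.044 -0.016 3.0 -0.1 4.0
7.51 12.0 11.93 -0.11 -0.014 3.8 -0.8 5.5
7.76 13.5 13.43 -0.085 -0.014 3.5 -0.5 4.5
8.01 15.0 14.92 -0.091 -0.014 5.1 -1.4 4.5
8.26 16.5 16.41 -0.04 -0.014 5.7 -0.7 6.4
8.51 18.0 17.91 -0.026 -0.013 4.8 -0.0 5.0
8.76 19.5 19.41 -0.036 -0.012 5.3 -1.0 4.8
9.01 21.0 20.91 -0.055 -0.014 5.8 -1.4 4.7
9.26 22.5 22.41 -0.073 -0.014 4.3 -0.5 4.2
9.51 24.0 23.91 -0.048 -0.014 5.2 -1.1 5.6
9.76 25.5 25.41 -0.03 -0.014 5.1 -1.5 4.6
10.01 27.0 26.91 -0.066 -0.014 5.8 -1.0 4.8
10.26 28.5 28.41 -0.03 -0.014 5.4 -1.3 4.7
10.51 30.0 29.91 -0.032 -0.014 5.4 -1.3 4.4
10.76 31.5 31.4 0.017 0.048 6.1 -0.3 4.7
11.01 33.0 32.87 0.261 0.273 5.4 -1.5 4.6
11.21 33.0 32.87 0.253 0.244 5.9 -0.6 4.2
```

The joint torque is clean. It stays flat at -0.014, rises at about 31.2°, and reaches the yield level at 33°. With about 1° of wind-up, I'll go to 42°.

Run:
```python
from h import *
q=np.array(arm.solve_ik([.575,-.199,.0868],down(np.radians(175.5)))); q0=q[5]
for a in (34.5,36,37.5,39,40.5,42):
    q[5]=q0+np.radians(a); arm.move_j(q); s=arm.sense()
    print(a,round(s["time_s"],2),round(np.degrees(s["qpos"][5]-q0),2),s["joint_torque"][5].round(3),s["torque"][2].round(3),s["wrist_force"].round(1),round(s["finger_gap"],3))
arm.sleep(.3); print(arm.sense()["joint_torque"][5])
```

```text
34.5 11.46 34.37 0.274 0.218 [ 5.3 -1.8  3.7] 0.15
36 11.71 35.87 0.291 0.28 [ 5.5 -0.5  4.3] 0.15
37.5 11.96 37.37 0.307 0.286 [ 5.2 -2.6  4.3] 0.146
39 12.21 38.87 0.324 0.282 [ 5.7 -1.6  3.4] 0.147
40.5 12.46 40.36 0.34 0.304 [ 5.9 -1.7  3.3] 0.148
42 12.71 41.86 0.356 0.32 [ 6.2 -2.1  4.5] 0.147
0.3282061591744423
```

Run:
```python
from h import *
arm.gripper_open(); arm.sleep(.1)
s=arm.sense(); print(s["time_s"],s["wrist_force"].round(1),s["finger_gap"])
arm.servo_line([.575,-.199,.2],feed=.12)
arm.move_pose([.40,.10,.25],down(np.radians(175.5)))
print(arm.sense()["time_s"])
s=meas("scene",(228,245,290,310)); t=meas("top",(285,150,355,200))
cv2.imwrite("pics/up2.png",np.hstack([cv2.resize(t["im"][40:300,260:520],(400,400)),cv2.resize(s["im"][190:400,30:240],(400,400))])[:,:,::-1])
```

```text
13.8083 [-0.5 -0.4  0.2] 0.9985661338890692
16.2167
```

View pics/up2.png

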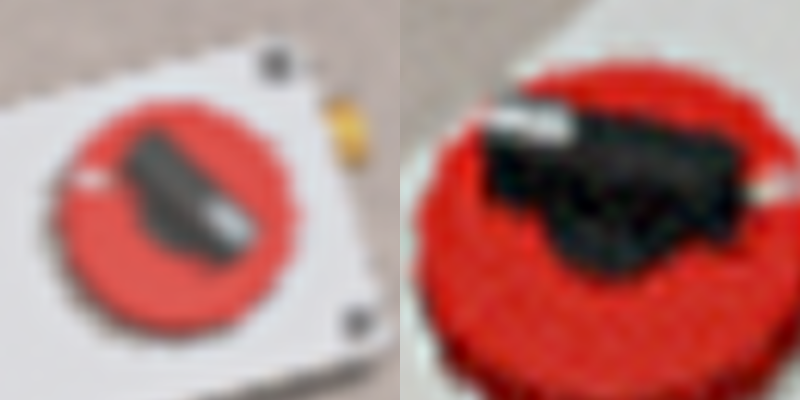

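The bar has turned clockwise by about 41°, as expected, and the ring mark hasn't moved: (93,179) in the crop. Next is the vent button.

Run:
```python
from h import *
o=down(np.radians(175.5)); x,y=.5498,-.1032
arm.close(20); arm.move_pose([x,y,.18],o); arm.servo_line([x,y,.080],feed=.1)
for z in (.077,.075,.073,.0715,.0705,.0698,.0692,.0687,.0682):
    arm.servo_line([x,y,z],feed=.03); s=arm.sense(); f=s["wrist_force"]; print(z,s["ee_pos"].round(4),f.round(1),round(s["time_s"],2))
    if f[2]>14: break
arm.sleep(.4); s=arm.sense(); print("hold",s["ee_pos"].round(4),s["wrist_force"].round(1))
```

```text
0.077 [ 0.5507 -0.1034  0.0777] [ 0.6 -0.2  2.7] 19.51
0.075 [ 0.5506 -0.1034  0.0755] [ 2.4 -0.6  3.8] 19.76
0.073 [ 0.5506 -0.1034  0.074 ] [1.4 0.3 8. ] 20.01
0.0715 [ 0.5507 -0.1034  0.0739] [-2.8  0.6 16.5] 20.26
hold [ 0.5507 -0.1034  0.0738] [-1.6  0.9 16.4]
```

The button hit a hard stop, with 16 N against its 5 N spring after about 6 mm of travel. I'll retract and check.

Run:
```python
from h import *
arm.servo_line([.5498,-.1032,.2],feed=.1)
arm.move_pose([.40,.10,.25],down(np.radians(175.5)))
s=meas("scene",(228,245,290,310)); t=meas("top",(285,150,355,200))
print("yel",tri(s["yel"],t["yel"]),arm.sense()["time_s"])
cv2.imwrite("pics/up3.png",np.hstack([cv2.resize(t["im"],(400,286)),cv2.resize(s["im"],None,fx=286/s["im"].shape[0],fy=286/s["im"].shape[0])])[:,:,::-1])
```

```text
yel (array([ 0.54966639, -0.10335868,  0.06897339]), np.float64(0.00213458114864411)) 23.2
```

View pics/up3.png

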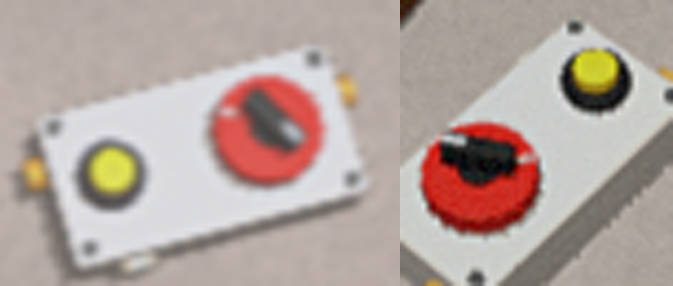

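The button is back up at (110,170) and (595,70), at a measured 69 mm. The handle and ring mark haven't moved.

```bash
python3 -c "
from workcell import arm
print(arm.hand_in())"
```

```text
the job is handed in; nothing more can be done
None
```

The job is handed in, with no verdict returned: by joint torque and camera, the red handle is about 10° past its bite with its ring unmoved, the vent was pressed to its stop and is back up, and nothing else was touched.

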